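# Slide the serving tray home into its corner stop

## Task

Push the white serving tray along the table, with the bowl and the small glass riding on it, until it is fully home in the wooden corner stop: its long side flush against the long batten and its end against the short batten. Only push the tray: do not grasp or lift it, do not touch the bowl or the glass, and keep both standing upright on it. Leave the jars, the tin and the shaker beside it where they are.

Things in the scene. Friction and masses are not known exactly. Their poses are not given: they have to be found in the camera images.
- tray: white rectangular tray, loose, 191 x 281 mm, 20 mm high, about 0.3 kg, 0.4 kg with its load, friction about 0.6; hollow: floor 4 mm, rim walls 12 mm thick, 20 mm high. Origin: centre of its underside; edges at x = +-95 and y = +-140 mm; z up. Starts clear of both battens, up to 15 degrees askew to them, +x side towards the long batten, +y end towards the short one
- tray_stop: fixed L of two wooden battens 20 mm thick, 28 mm high. Origin: inner corner at table height, z up. Long batten: inner face x = 0, from y = 0 to -400 mm, facing -x (the robot). Short batten: inner face y = 0, from x = 0 to -170 mm, facing -y (the robot's right). The tray is home with its +x edge on x = 0 and +y end on y = 0: its centre at x = -95, y = -140 mm, yaw equal
- bowl: white foam bowl, 106 mm across, 51 mm high, 0.03 kg, standing loose on the tray's floor in its +y half. Origin: centre of its underside, z up
- glass: small clear glass, 46 mm across, 57 mm high, 0.07 kg, standing loose on the tray's floor in its -y half. Origin: centre of its underside, z up
- jam_jar: jar of red jam with a yellow lid, 60 mm across, 85 mm high, a bystander to the left of the stop. Origin: centre of its underside
- tin: short food tin, 75 mm across, 58 mm high, a bystander to the left of the stop. Origin: centre of its underside
- salt_shaker: salt shaker with a grey top, 44 mm across, 90 mm high, a bystander to the left of the stop. Origin: centre of its underside
- spice_jar: spice jar with a black cap, 41 mm across, 105 mm high, a bystander to the right of the tray. Origin: centre of its underside

How it is judged:
At the end, for the whole second after the job is handed in: The tray lies flat and at rest, its long side within about 6 mm of the long batten and its end within about 6 mm of the short batten, square to them within 0.04 rad (2.3 degrees); the bowl and the glass stand upright (within 0.15 rad) and at rest on the tray's floor (x of tray in the frame of tray_stop between -0.101 and -0.088 m and y of tray in the frame of tray_stop between -0.146 and -0.133 m and angle between the x axis of tray and the x axis of tray_stop, either way round below 0.04 rad and height (world z) of tray below 0.006 m and linear speed of tray below 0.01 m/s and angle between each of bowl, glass's own z axis and vertical below 0.15 rad and z of bowl in the frame of tray between -0.002 and 0.012 m and x of bowl in the frame of tray between -0.09 and 0.09 m and y of bowl in the frame of tray between -0.135 and 0.135 m and linear speed of each of bowl, glass below 0.02 m/s and z of glass in the frame of tray between -0.002 and 0.012 m and x of glass in the frame of tray between -0.09 and 0.09 m and y of glass in the frame of tray between -0.135 and 0.135 m); the robot touches nothing.
It fails at once if the tray is lifted or tipped (its centre more than 12 mm up, or tilted more than 0.08 rad) (height (world z) of tray above 0.012 m or angle between tray's own z axis and vertical above 0.08 rad).
It fails at once if the robot touches the bowl or the glass (more than 0.5 N) (contact force between any of the fingers, the arm and bowl above 0.5 N or contact force between any of the fingers, the arm and glass above 0.5 N).
It fails at once if the bowl or the glass tips by more than 0.35 rad or is lifted from the tray (angle between any of bowl, glass's own z axis and vertical above 0.35 rad or height (world z) of any of bowl, glass above 0.04 m).
It fails at once if a jar, the tin or the shaker is moved by more than 20 mm (distance of any of jam_jar, tin, salt_shaker, spice_jar from where it was at the start of the episode above 0.02 m).
It also fails if it takes over 64 s, if anything falls off the work surface, if the arm or the gripper's body presses on something with over 40 N, if the wrist force passes 120 N, or if a joint passes its speed limit or range.

## Robot

A 6-joint arm with a two-finger parallel gripper is mounted at the origin on a cart in front of the work surface, level with it; the furniture and walls round the work are solid. World frame = base frame: x ahead of the robot, y to its left, z up, the work surface at z = 0. Lengths are in m, angles in rad, forces in N, time in s.
With the tool pointing down it reaches from about 0.35 to 0.775 m from the base axis. Payload 5.5 kg.
Tool frame: the origin (TCP) lies between the finger pads; the fingertips stand 19 mm ahead of it and the grasp point (between the pads) is the TCP; z points along the fingers, y is the direction in which the jaws open and shut (so a half turn about z gives the same grasp; the last joint's range is limited). The gripper opens to 85 mm and grips with 20 to 120 N. Pads are 22 mm wide; open, the fingers measure 114 mm over their backs; the gripper's body (76 mm by 85 mm) begins 54 mm behind the grasp point. The pads swing forward as they close: fully open they stand 13 mm farther back than shut.
Start: joints at [1.048, 0.313, 0.046, 1.304, 0, 1.431], TCP at [0.215, 0.533, 0.25] pointing down, gripper open.
Joint ranges: [-2.76, 2.76], [-0.86, 1.69], [-1.03, 1.26], [-2.2, 2.34], [-1.47, 1.5], [-3.14, 3.14]. Speed limits (rad/s): [2.57, 2.57, 3.14, 3.14, 3.14, 3.14].

## Interface

Orientations are given as a unit quaternion [w, x, y, z].
In Python, from workcell import get_state, cams, workorder gives the robot as it stands.
- The arm moves only by the tool play_rows, never from a script. Its argument "series" is text: rows parted by semicolons, each of 7 numbers parted by spaces: the opening in per cent of the stroke, from 0 (shut) to 100 (fully open), then the shift along the tool's x, y, z in cm, then the turn, a rotation vector about the tool's x, y, z in degrees. A call has 1 to 12 rows; each row shifts and turns the commanded pose from where the row before left it, along the tool's axes as they then stand; what a row does not reach is not made up. A row lasts 1/8 s, in which the tool goes at most 62.5 mm and 10.7 degrees, less where a joint would pass 70% of its speed; a pose out of reach is approached as far as the arm can. A call with a gripper value outside its range is refused whole. The fingers move at their own pace and stop on an object; "newtons" is the grip in N (left out, the last holds). Time passes only in rows, so rows that do not move let the fingers close. It gives the time, the measured TCP pose, the force and the opening at its end, in the units of the state.
- get_state(): the state, without advancing time (a new reading comes with each control period).
- cams.read_camera(name): name is "scene" or "top"; returns the picture (384x512x3 uint8, red, green, blue); there is no depth.
- cams.get_calibration(name): a dict with "fx", "fy", "cx", "cy" (pixels), "distortion" ([k1, k2, p1, p2, k3] as OpenCV has them; the pictures are not rectified), "rvec" (rotation vector, rad) and "tvec" (3), from world to camera coordinates, as OpenCV has them. Camera axes: x right, y down, z forward; pixel columns grow to the right and rows downward; lengths in m; the calibration is good to about 2 mm. A picture is of the moment at which its call begins. get_calibration takes no time and is no camera call.
- workorder.hand_in(): hands the job in, once; it reports no verdict.
The state is a dict: "clock": time; "joint_pos": joint angles; "qvel": joint speeds; "tau": joint torques, N m; "tcp_pos": TCP position; "orientation": TCP orientation; "wrist_force": force on the tool from outside, world axes, zero at the start; "ft_torque": the same for the moment, N m; "finger_gap": finger opening in m.
Only numpy, scipy, OpenCV 4.12 (cv2) and the standard library are available. Lean on these libraries where they do the work, as an engineer would, in place of code of your own. Each camera call takes 0.05 s, during which the arm holds its last target.

## Working session

There is one attempt and no reset: what is moved stays moved. The work goes in short steps, Python scripts to look and compute and a tool call to move; the robot and the scene stay as the last step left them, time stands still between calls to the robot, and variables do not carry over. Pictures are saved under pics/ and viewed, and the job is handed in when it is done.

Besides the shell and the picture viewer there is one more tool, called after "Emit:" as name(argument=value, ...), one argument or row to a line, values as JSON. play_rows: Moves the arm, as the interface text tells. Its arguments: {"type":"object","properties":{"series":{"type":"string"},"newtons":{"type":"number"}},"required":["series"]}

```bash
ls; mkdir -p pics; python3 - <<'E'
from workcell import get_state,cams
import cv2,json
print(get_state())
for n in("scene","top"):
    im=cams.read_camera(n); cv2.imwrite(f"pics/{n}0.png",cv2.resize(im[:,:,::-1],None,fx=1.5,fy=1.5)); cv2.imwrite(f"{n}0_raw.png",im[:,:,::-1])
    print(cams.get_calibration(n))
E
```

```text
pics
{'clock': 0.0, 'joint_pos': array([ 1.04838047e+00,  3.13998956e-01,  4.49633074e-02,  1.30358419e+00,
       -2.84494298e-05,  1.43118147e+00]), 'qvel': array([-0.001572  ,  0.00152015, -0.00130494, -0.00071867,  0.00045615,
        0.00026117]), 'tau': array([-2.52822167e-03, -4.80629504e+01,  2.98533046e+01,  1.92662847e-02,
       -1.78931996e-04, -2.60402430e-06]), 'tcp_pos': array([0.21455729, 0.53295401, 0.24940324]), 'orientation': array([-2.82870465e-04,  1.90233910e-01,  9.81738370e-01, -8.66879891e-04]), 'wrist_force': array([-0.70588464, -0.10287751, -1.05180205]), 'ft_torque': array([ 0.00615662, -0.01731429, -0.03250935]), 'finger_gap': 0.08543920998416071}
{'fx': 485.53185540959146, 'fy': 485.53185540959146, 'cx': 257.68007270333345, 'cy': 199.77417653471016, 'distortion': array([-0.0251985,  0.       ,  0.       ,  0.       ,  0.       ]), 'rvec': array([ 2.19933315, -0.77490664,  0.35107248]), 'tvec': array([-0.47009643,  0.28808987,  1.12750347])}
{'fx': 352.7337515786843, 'fy': 352.7337515786843, 'cx': 252.48873540674907, 'cy': 197.84773315252275, 'distortion': array([0.0129308, 0.       , 0.       , 0.       , 0.       ]), 'rvec': array([ 2.10956913, -2.16764929,  0.17658768]), 'tvec': array([0.00538485, 0.592057  , 0.97857772])}
```

View pics/scene0.png

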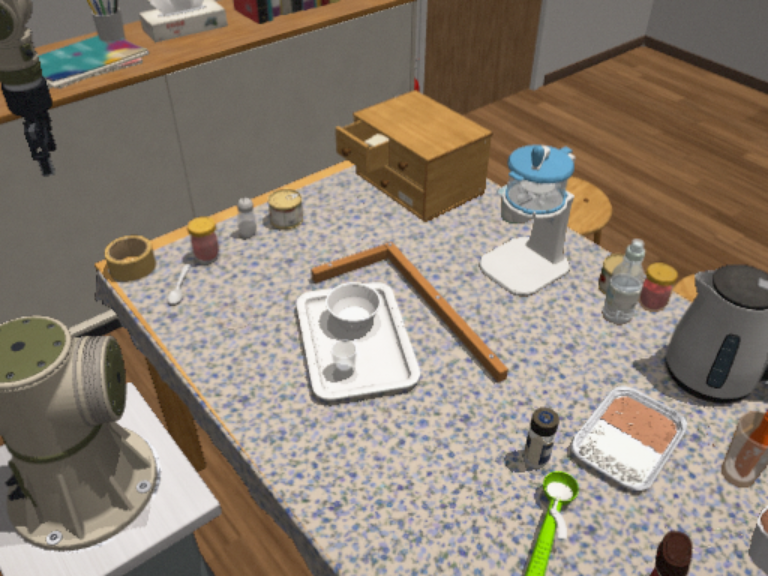

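View pics/top0.png

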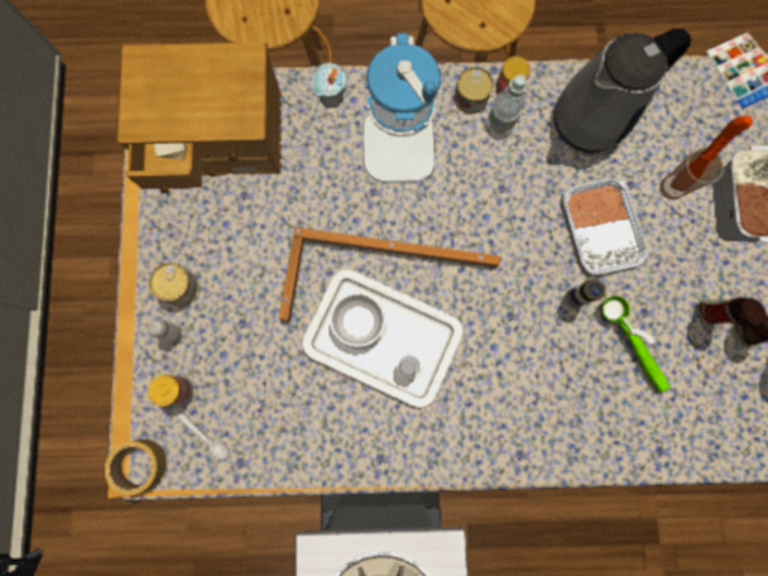

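```bash
cat > h.py <<'E'
import cv2,numpy as np
from workcell import get_state,cams
def cal(n):
    c=cams.get_calibration(n);K=np.array([[c['fx'],0,c['cx']],[0,c['fy'],c['cy']],[0,0,1]]);return K,np.array(c['distortion']),np.array(c['rvec']),np.array(c['tvec'])
def back(n,px,z):
    K,D,r,t=cal(n);R=cv2.Rodrigues(r)[0]
    u=cv2.undistortPoints(np.array(px,float).reshape(-1,1,2),K,D).reshape(-1,2)
    d=np.c_[u,np.ones(len(u))]@R; C=-R.T@t
    s=(z-C[2])/d[:,2]; return (C+d*s[:,None])[:,:2]
def proj(n,P):
    K,D,r,t=cal(n);return cv2.projectPoints(np.array(P,float).reshape(-1,1,3),r,t,K,D)[0].reshape(-1,2)
def rect(n,z,ctr,res=1000,half=0.3):
    # rectified plane-at-z image, 1mm/px ; rows: +x up, cols: +y left
    s=int(half*2*res);j,i=np.meshgrid(np.arange(s),np.arange(s))
    X=ctr[0]+half-i/res;Y=ctr[1]+half-j/res
    p=proj(n,np.c_[X.ravel(),Y.ravel(),np.full(X.size,z)]).astype(np.float32).reshape(s,s,2)
    return p
def rectify(n,im,z,ctr,half=0.3):
    p=rect(n,z,ctr,half=half);return cv2.remap(im,p[...,0],p[...,1],cv2.INTER_CUBIC)
E
python3 - <<'E'
from h import *
im=cv2.imread("top0_raw.png");sc=cv2.imread("scene0_raw.png")
pts=np.array([[300,235],[498,262],[285,318],[345,272],[462,322],[425,405],[304,338],[590,290],[172,280],[160,332],[168,390]])/1.5
print(back("top",pts,0.025).round(3))
C=(.48,-.03)
cv2.imwrite("pics/r_top20.png",rectify("top",im,.02,C)); cv2.imwrite("pics/r_sc20.png",rectify("scene",sc,.02,C))
cv2.imwrite("pics/r_top28.png",rectify("top",im,.028,C)); 
E
```

```text
[[ 0.726  0.145]
 [ 0.66  -0.252]
 [ 0.558  0.175]
 [ 0.648  0.055]
 [ 0.541 -0.173]
 [ 0.383 -0.094]
 [ 0.518  0.138]
 [ 0.598 -0.43 ]
 [ 0.641  0.399]
 [ 0.537  0.419]
 [ 0.425  0.399]]
```

View pics/r_top20.png

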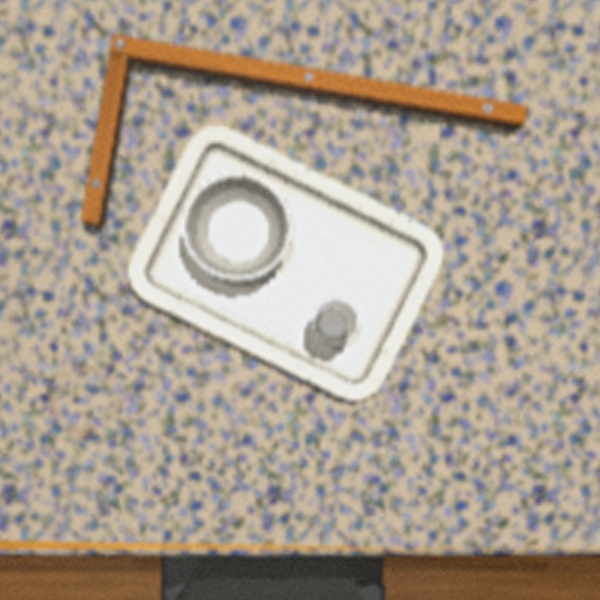

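View pics/r_sc20.png

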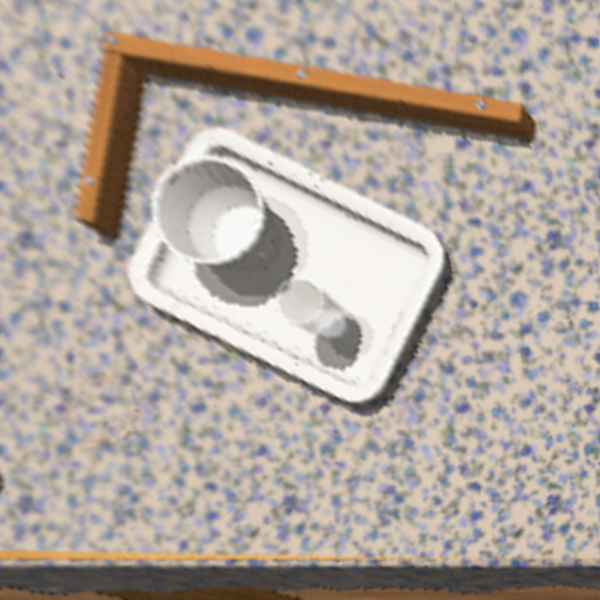

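View pics/r_top28.png

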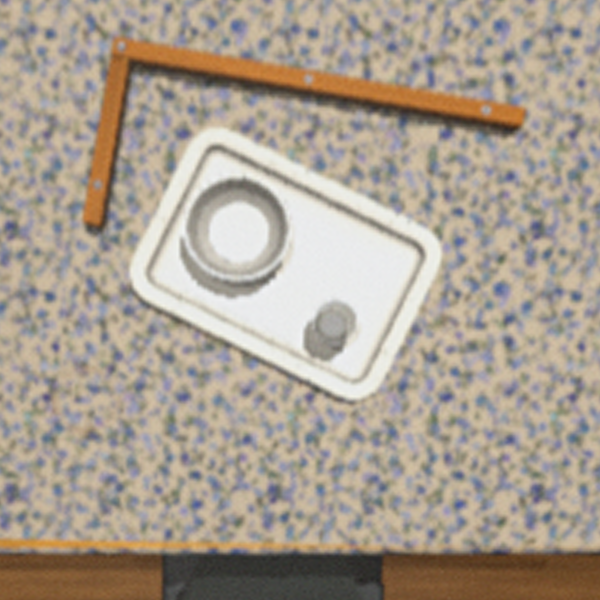

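```bash
cat >> h.py <<'E'
C=(.48,-.03);HF=.3
def towld(uv): uv=np.array(uv,float);return np.c_[C[0]+HF-uv[:,1]/1000,C[1]+HF-uv[:,0]/1000]
def stop(n,im):
    r=rectify(n,im,.028,C);h=cv2.cvtColor(r,cv2.COLOR_BGR2HSV)
    m=cv2.inRange(h,(5,150,90),(20,255,255));m[300:]=0;m[:, :60]=0
    k,l,s,c=cv2.connectedComponentsWithStats(m);i=1+np.argmax(s[1:,4]);m=(l==i)
    # long batten lower edge: columns 160..500 ; short right edge: rows 90..210 (camera top mainly)
    lo=np.array([(x,np.nonzero(m[:,x])[0].max()+.5) for x in range(160,500)]);up=np.array([(x,np.nonzero(m[:,x])[0].min()-.5) for x in range(160,500)])
    ri=np.array([(np.nonzero(m[y])[0][np.nonzero(m[y])[0]<200].max()+.5,y) for y in range(95,205)]);le=np.array([(np.nonzero(m[y])[0].min()-.5,y) for y in range(95,205)])
    L=lambda p:cv2.fitLine(towld(p).astype(np.float32),cv2.DIST_HUBER,0,.001,.001).ravel()
    return [L(q) for q in(up,lo,le,ri)]
def tray(n,im,z=.02):
    r=rectify(n,im,z,C);h=cv2.cvtColor(r,cv2.COLOR_BGR2HSV)
    m=cv2.inRange(h,(0,0,195),(180,40,255));m=cv2.morphologyEx(m,cv2.MORPH_OPEN,np.ones((5,5)))
    k,l,s,c=cv2.connectedComponentsWithStats(m);i=1+np.argmax(s[1:,4]);m=(l==i).astype(np.uint8)
    ct=max(cv2.findContours(m,0,2)[0],key=cv2.contourArea)
    b=cv2.minAreaRect(ct);w=towld([b[0]])[0]
    a=b[2];
    box=towld(cv2.boxPoints(b));e=[box[1]-box[0],box[2]-box[1]];e=max(e,key=np.linalg.norm)
    if e[1]<0:e=-e
    return w,np.array(b[1]),np.arctan2(-e[0],e[1])  # yaw: tray +y dir = (-sin,cos)
E
python3 - <<'E'
from h import *
for n in("top","scene"):
    im=cv2.imread(n+"0_raw.png")
    for l in stop(n,im): 
        d=l[:2]; print(n,"stop",l.round(4),np.degrees(np.arctan2(d[1],d[0])).round(2))
    w,s,a=tray(n,im);print(n,w.round(4),s,np.degrees(a))
E
```

```text
top stop [ 0.1708  0.9853  0.7043 -0.0609] 80.16
top stop [ 0.1719  0.9851  0.6861 -0.0595] 80.1
top stop [ 0.9852 -0.1711  0.6109  0.1778] -9.85
top stop [ 0.9846 -0.1746  0.634   0.1553] -10.06
top [ 0.5188 -0.0159] [285.35592651 194.40791321] -26.20583435192084
scene stop [0.1694 0.9855 0.7152 0.0158] 80.25
scene stop [ 0.1716  0.9852  0.684  -0.0595] 80.12
scene stop [ 0.9842 -0.177   0.6361  0.1698] -10.19
scene stop [ 0.9794 -0.2018  0.616   0.1531] -11.64
scene [ 0.5258 -0.0119] [296.9498291  205.27104187] -26.565048543752187
```

Emit:
play_rows(
  series="100 -1.5 -1.7 0 0 0 0;100 -3.1 -3.5 0 0 0 0;100 -3.1 -3.5 0 0 0 0;100 -3.1 -3.5 0 0 0 0;100 -3.1 -3.5 0 0 0 0;100 -3.1 -3.5 0 0 0 0;100 -3.1 -3.5 0 0 0 0;100 -3.1 -3.5 0 0 0 0;100 -3.1 -3.5 0 0 0 0;100 -3.1 -3.5 0 0 0 0;100 -3.1 -3.6 0 0 0 0;100 -3.1 -3.8 0 0 0 4.3",
)

```text
clock: 1.6
tcp_pos: [0.3935, 0.0223, 0.2501]
orientation: [-0.0, 0.228, 0.974, 0.0]
wrist_force: [0.2, -0.8, 0.7]
finger_gap: 0.0853
```

Emit:
play_rows(
  series="100 0 0 2 0 0 0;100 0 0 3 0 0 0;100 0 0 3 0 0 0;100 0 0 3 0 0 0;100 0 0 3 0 0 0;100 0 0 2 0 0 0;100 0 0 0 0 0 0;100 0 0 0 0 0 0",
)

```text
clock: 2.6
tcp_pos: [0.3937, 0.0238, 0.0908]
orientation: [0.0, 0.227, 0.974, 0.0]
wrist_force: [0.9, -0.0, 0.1]
finger_gap: 0.0854
```

```bash
cat >> h.py <<'E'
from scipy.spatial.transform import Rotation as Ro
def pose():
    s=get_state();q=s['orientation'];R=Ro.from_quat(q,scalar_first=True).as_matrix();return s,np.array(s['tcp_pos']),R
def rep(goal=None,ang=None):
    s,p,R=pose();print('t',s['clock'],'p',p.round(4),'F',np.round(s['wrist_force'],1),'gap',round(s['finger_gap'],4))
    a=np.degrees(np.arctan2(R[1,1],R[0,1]));print('jaw deg',a.round(2),'toolz',R[:,2].round(3),'j',np.round(s['joint_pos'],2))
    if goal is not None: print('shift cm',((np.array(goal)-p)@R*100).round(2))
    if ang is not None: print('turn z deg',-(((ang-a)+180)%360-180))
E
python3 -c "
from h import *
rep((.393,.0236,.03),63.8)"
```

```text
t 2.6 p [0.3937 0.0238 0.0908] F [ 0.9 -0.   0.1] gap 0.0854
jaw deg 63.77 toolz [ 0.  0. -1.] j [-0.14  0.09 -0.65  0.82  0.    0.31]
shift cm [ 0.06 -0.05  6.08]
turn z deg -0.030850998864366375
```

Emit:
play_rows(
  series="100 0 0 2 0 0 0;100 0 0 2 0 0 0;100 0 0 1 0 0 0;100 0 0 1 0 0 0;100 0 0 0.5 0 0 0;100 0 0 0 0 0 0;100 0 0 0 0 0 0",
)

```text
clock: 3.48
tcp_pos: [0.3937, 0.0238, 0.0256]
orientation: [0.0, 0.227, 0.974, 0.0]
wrist_force: [0.3, 0.4, 0.1]
finger_gap: 0.0853
```

```bash
python3 -c "
from h import *
rep()
im=cams.read_camera('scene')[:,:,::-1];cv2.imwrite('pics/s1.png',cv2.resize(im[130:330,100:350],None,fx=3,fy=3))
im=cams.read_camera('top')[:,:,::-1];cv2.imwrite('pics/t1.png',cv2.resize(im[130:330,150:400],None,fx=3,fy=3))
"
```

```text
t 3.475 p [0.3937 0.0238 0.0256] F [0.3 0.4 0.1] gap 0.0853
jaw deg 63.77 toolz [ 0.001  0.    -1.   ] j [-0.14  0.19 -0.74  0.64  0.    0.31]
```

View pics/s1.png

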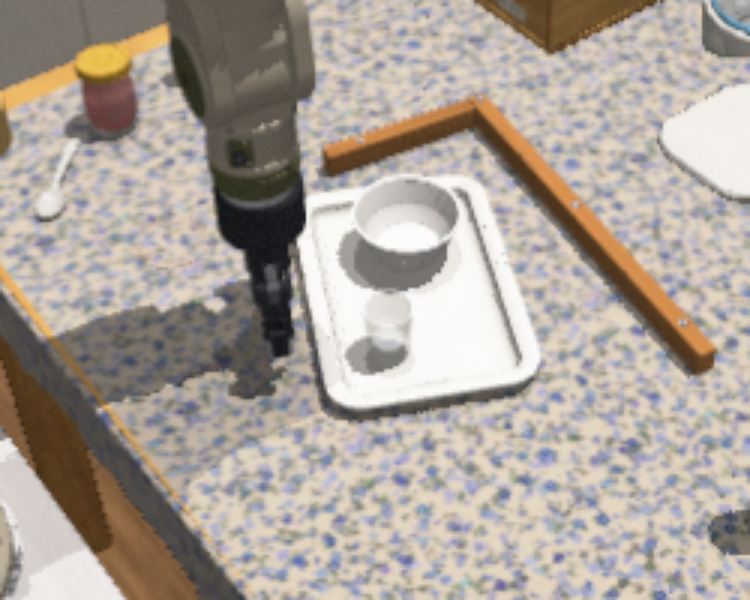

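View pics/t1.png

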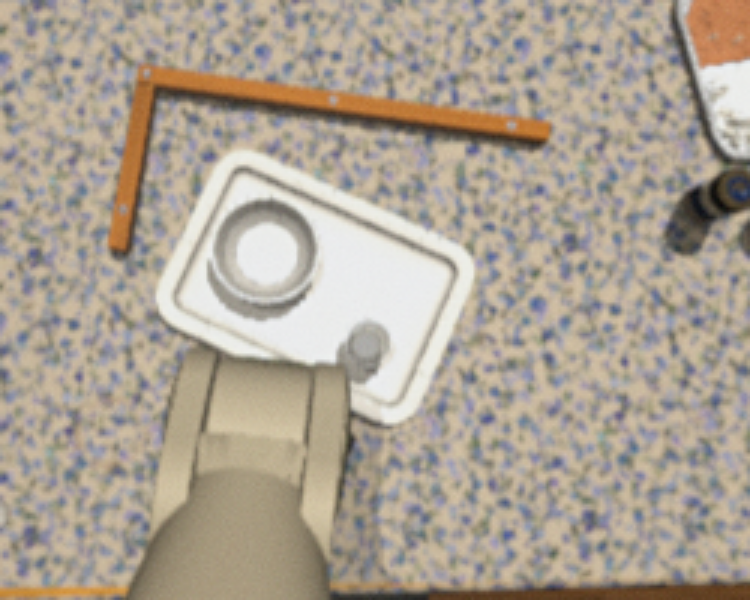

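```bash
python3 -c "
from h import *
for z in (0,.01,.02,.03,.04): print(z,[ (proj('scene',[[.3937-d*.442,.0238-d*.897,z]])[0]-[100,130])*3 for d in (-.05,.05)], back('scene',[[193.3,247.7]],z))
"
```

```text
0 [array([270.0578676 , 292.78282962]), array([283.56960733, 371.36640486])] [[ 0.38108415 -0.00076029]]
0.01 [array([269.10859629, 285.22883893]), array([282.6349407 , 363.80197427])] [[ 0.37672456 -0.00890289]]
0.02 [array([268.15015237, 277.59947714]), array([281.69067529, 356.15747311])] [[ 0.37236497 -0.01704549]]
0.03 [array([267.18240648, 269.89364325]), array([280.7366666, 348.4316563])] [[ 0.36800538 -0.02518809]]
0.04 [array([266.20522687, 262.1102154 ]), array([279.7727673 , 340.62325351])] [[ 0.36364579 -0.03333069]]
```

```bash
cat > g.py <<'E'
import numpy as np
th=np.radians(-9.95);ex=np.array([np.cos(th),np.sin(th)]);ey=np.array([-ex[1],ex[0]])
O=.6852*ex+.2616*ey
def tow(X,Y): return O+X*ex+Y*ey   # stop frame -> world
def tost(p): d=np.array(p)[:2]-O;return d@ex,d@ey
E
python3 - <<'E'
from h import *;from g import *
c0=np.array([.5188,-.0159]);a0=np.radians(-26.2)
c1=tow(-.0985,-.198);a1=th
def tcp(c,a,r): return c+np.array([[np.cos(a),-np.sin(a)],[np.sin(a),np.cos(a)]])@r
r=np.array([-.1065,-.020])
A=tcp(c0,a0,r);B=tcp(c1,a1,r)
print(tost(c0),A,B,c1)
_,p,R=pose()
print('to contact',(np.r_[A,.0126]-p)@R*100)
T=lambda p,a:np.array([[np.cos(a),-np.sin(a),p[0]],[np.sin(a),np.cos(a),p[1]],[0,0,1]])
from scipy.linalg import logm,expm
D=np.linalg.inv(T(A,a0))@T(B,a1)
N=30;d=expm(logm(D).real/N)
print('per row tray-axes fwd,left mm',d[:2,2]*1000,'turn',np.degrees(np.arctan2(d[1,0],d[0,0])))
E
```

```text
(np.float64(-0.17145597468519955), np.float64(-0.18761806670986667)) [0.41441187 0.01317521] [ 0.48051086 -0.04002893] [ 0.58886476 -0.03873175]
to contact [-2.32301677 -0.04112038  1.30440887]
per row tray-axes fwd,left mm [ 2.65840917 -0.99316165] turn 0.5416666666666665
```

Emit:
play_rows(
  series="100 0 0 0.6 0 0 0;100 0 0 0.5 0 0 0;100 0 0 0.2 0 0 0;100 -0.4 0 0 0 0 0;100 -0.4 0 0 0 0 0;100 -0.4 0 0 0 0 0;100 -0.4 0 0 0 0 0;100 -0.3 0 0 0 0 0;100 -0.2 0 0 0 0 0;100 0 0 0 0 0 0",
)

```text
clock: 4.82
tcp_pos: [0.4123, 0.0145, 0.0123]
orientation: [0.0, 0.227, 0.974, 0.0]
wrist_force: [-0.4, 0.8, 0.9]
finger_gap: 0.0856
```

```bash
python3 -c "
from h import *
rep()"
```

```text
t 4.825 p [0.4123 0.0145 0.0123] F [-0.4  0.8  0.9] gap 0.0856
jaw deg 63.76 toolz [ 0.  0. -1.] j [-0.16  0.24 -0.72  0.61  0.    0.3 ]
```

Emit:
play_rows(
  series="100 -0.2 0 0 0 0 0;100 -0.27 -0.1 0 0 0 -0.54;100 -0.27 -0.1 0 0 0 -0.54;100 -0.27 -0.1 0 0 0 -0.54;100 -0.27 -0.1 0 0 0 -0.54;100 -0.27 -0.1 0 0 0 -0.54;100 -0.27 -0.1 0 0 0 -0.54;100 -0.27 -0.1 0 0 0 -0.54;100 -0.27 -0.1 0 0 0 -0.54;100 -0.27 -0.1 0 0 0 -0.54;100 -0.27 -0.1 0 0 0 -0.54",
)

```text
clock: 6.2
tcp_pos: [0.4348, -0.0065, 0.0123]
orientation: [-0.0, 0.181, 0.984, 0.0]
wrist_force: [-1.3, 0.4, -0.6]
finger_gap: 0.0851
```

```bash
python3 -c "
from h import *;from g import *
rep()
im=cams.read_camera('top')[:,:,::-1];cv2.imwrite('pics/t2.png',cv2.resize(im[130:330,150:400],None,fx=3,fy=3))
im=cams.read_camera('scene')[:,:,::-1];cv2.imwrite('pics/s2.png',cv2.resize(im[130:330,100:350],None,fx=3,fy=3))
"
```

```text
t 6.2 p [ 0.4348 -0.0065  0.0123] F [-1.3  0.4 -0.6] gap 0.0851
jaw deg 69.2 toolz [-0.  0. -1.] j [-0.2   0.28 -0.66  0.63  0.    0.16]
```

View pics/t2.png

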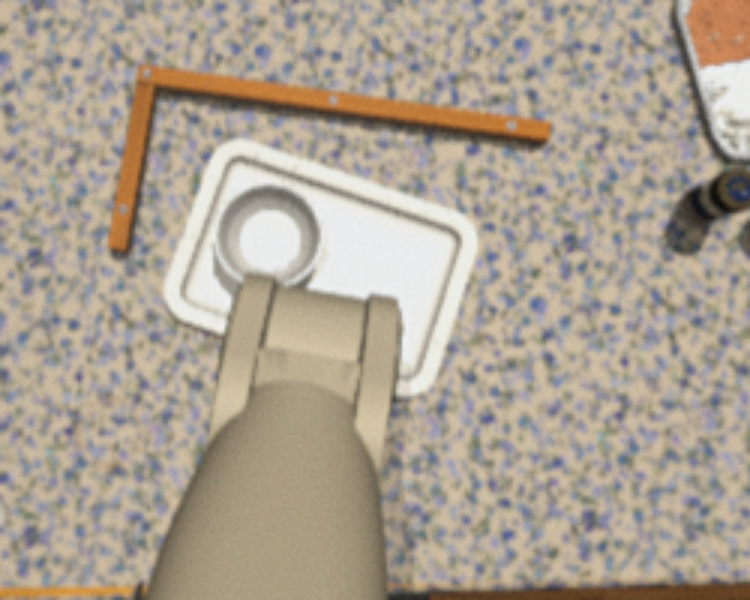

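View pics/s2.png

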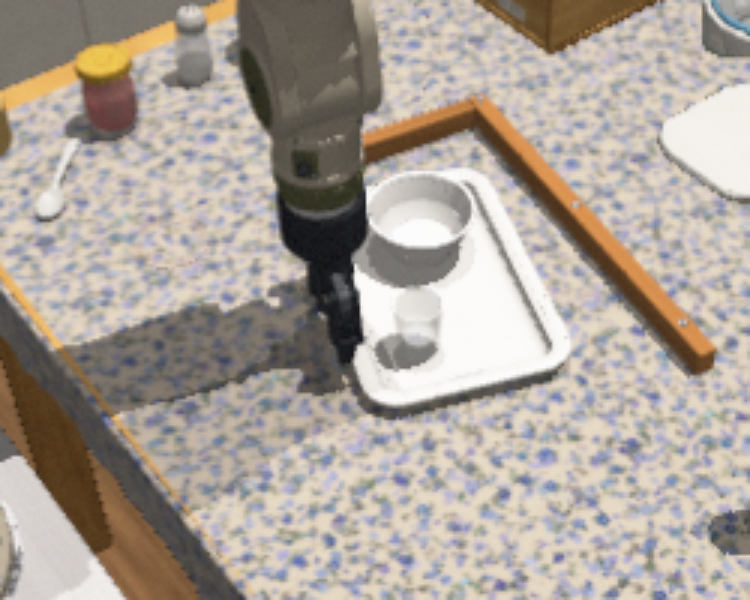

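Emit:
play_rows(
  series="100 -0.27 -0.1 0 0 0 -0.54;100 -0.27 -0.1 0 0 0 -0.54;100 -0.27 -0.1 0 0 0 -0.54;100 -0.27 -0.1 0 0 0 -0.54;100 -0.27 -0.1 0 0 0 -0.54;100 -0.27 -0.1 0 0 0 -0.54;100 -0.27 -0.1 0 0 0 -0.54;100 -0.27 -0.1 0 0 0 -0.54;100 -0.27 -0.1 0 0 0 -0.54;100 -0.27 -0.1 0 0 0 -0.54;100 -0.27 -0.1 0 0 0 -0.54;100 -0.27 -0.1 0 0 0 -0.54",
)

```text
clock: 7.8
tcp_pos: [0.462, -0.0278, 0.0123]
orientation: [0.0, 0.125, 0.992, 0.0]
wrist_force: [-2.7, -0.5, 1.5]
finger_gap: 0.0857
```

```bash
python3 -c "
from h import *;from g import *
rep();print(tost(pose()[1]))
im=cams.read_camera('top')[:,:,::-1];cv2.imwrite('pics/t3.png',cv2.resize(im[130:330,150:400],None,fx=3,fy=3))
im=cams.read_camera('scene')[:,:,::-1];cv2.imwrite('pics/s3.png',cv2.resize(im[130:330,100:350],None,fx=3,fy=3))
"
```

```text
t 7.8 p [ 0.462  -0.0278  0.0123] F [-2.7 -0.5  1.5] gap 0.0857
jaw deg 75.68 toolz [ 0.  0. -1.] j [-0.23  0.32 -0.6   0.65  0.    0.02]
(np.float64(-0.22532834357716608), np.float64(-0.20919933928538842))
```

View pics/t3.png

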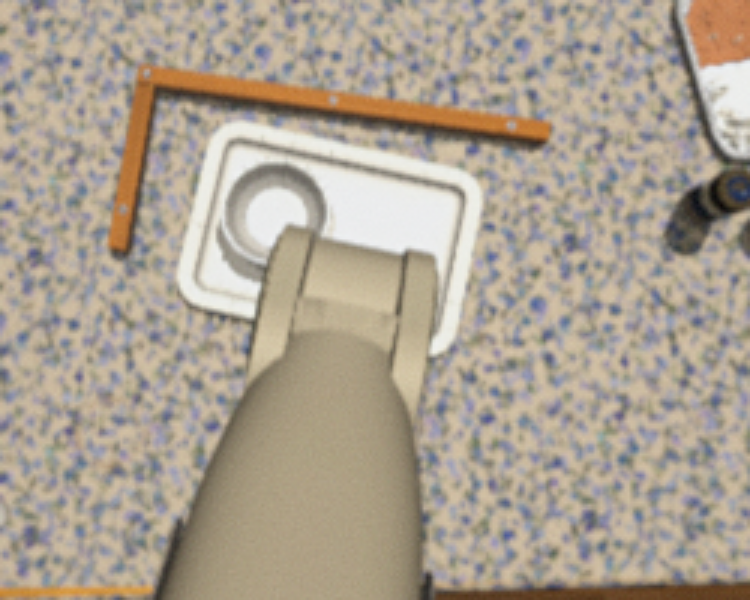

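View pics/s3.png

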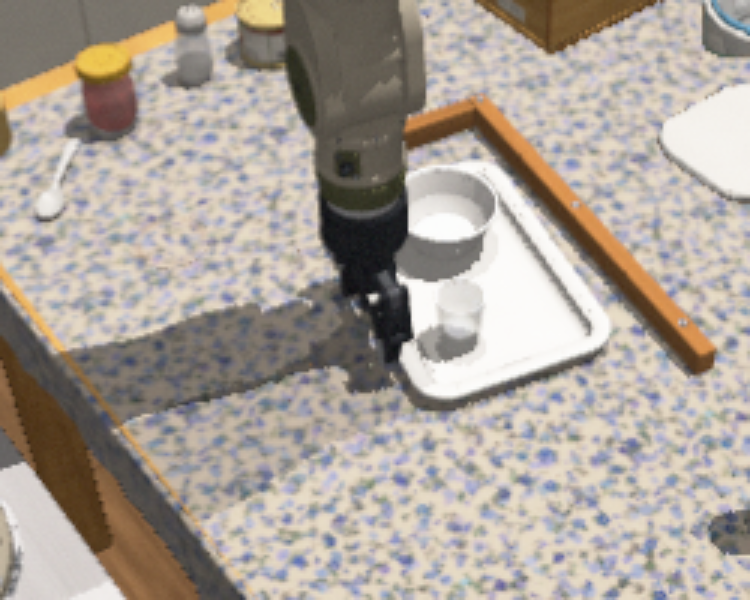

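Emit:
play_rows(
  series="100 -0.27 -0.1 0 0 0 -0.54;100 -0.27 -0.1 0 0 0 -0.54;100 -0.27 -0.1 0 0 0 -0.54;100 -0.27 -0.1 0 0 0 -0.54;100 -0.27 -0.1 0 0 0 -0.54;100 -0.27 -0.1 0 0 0 -0.54;100 -0.27 -0.1 0 0 0 -0.54;100 -0.25 0 0 0 0 -0.54;100 0 0 0 0 0 0",
)

```text
clock: 9.02
tcp_pos: [0.4819, -0.0393, 0.0124]
orientation: [0.001, 0.087, 0.996, -0.0]
wrist_force: [0.7, -0.4, -1.1]
finger_gap: 0.0856
```

```bash
python3 -c "
from h import *;from g import *
rep(ang=80.05);print(tost(pose()[1]))
"
```

```text
t 9.025 p [ 0.4819 -0.0393  0.0124] F [ 0.7 -0.4 -1.1] gap 0.0856
jaw deg 79.98 toolz [ 0.001 -0.    -1.   ] j [-0.25  0.35 -0.55  0.67  0.   -0.07]
turn z deg -0.0733185524078408
(np.float64(-0.2037336071835053), np.float64(-0.21707688691501434))
```

Emit:
play_rows(
  series="100 0.5 0 0 0 0 0;100 1.5 0 0 0 0 0;100 2 0 0 0 0 0;100 1 0 -2 0 0 0;100 0 0 -4 0 0 0;100 0 0 -4 0 0 0;100 0 0 -4 0 0 0;100 0 0 -4 0 0 0;100 0 0 0 0 0 0",
)

```text
clock: 10.15
tcp_pos: [0.4331, -0.0307, 0.1952]
orientation: [0.003, 0.087, 0.996, -0.0]
wrist_force: [0.5, 0.5, -0.8]
finger_gap: 0.0854
```

```bash
python3 -c "
from h import *;from g import *
rep(list(tow(-.0975,-.375))+[.19])
im=cams.read_camera('top')[:,:,::-1];cv2.imwrite('pics/t4.png',cv2.resize(im[130:330,150:400],None,fx=3,fy=3))
"
```

```text
t 10.15 p [ 0.4331 -0.0307  0.1952] F [ 0.5  0.5 -0.8] gap 0.0854
jaw deg 79.98 toolz [ 0.006 -0.001 -1.   ] j [-0.26  0.06 -0.4   1.1   0.   -0.08]
shift cm [-15.6  -15.78   0.62]
```

View pics/t4.png

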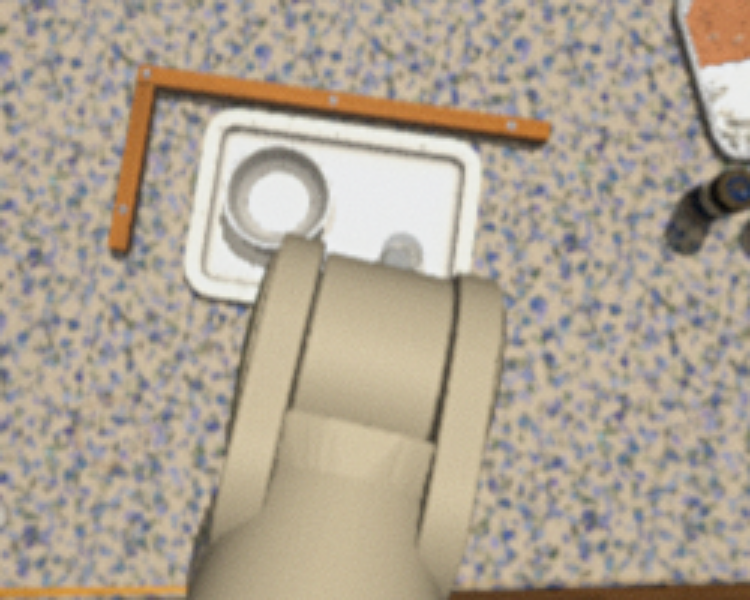

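Emit:
play_rows(
  series="100 -2 -2 0 0 0 0;100 -3.5 -3.5 0 0 0 0;100 -3.5 -3.5 0 0 0 0;100 -3.5 -3.5 0 0 0 0;100 -3.1 -3.3 0 0 0 5;100 0 0 0 0 0 10;100 0 0 0 0 0 10;100 0 0 0 0 0 10;100 0 0 0 0 0 10;100 0 0 0 0 0 10;100 0 0 0 0 0 10;100 0 0 0 0 0 10",
)

```text
clock: 11.7
tcp_pos: [0.5566, -0.2125, 0.19]
orientation: [-0.002, 0.678, 0.735, -0.0]
wrist_force: [-0.1, -0.0, -0.5]
finger_gap: 0.0852
```

Emit:
play_rows(
  series="100 0 0 0 0 0 10;100 0 0 0 0 0 5;100 0 0 0 0 0 0;100 0 0 0 0 0 0",
)

```text
clock: 12.2
tcp_pos: [0.5573, -0.2129, 0.1912]
orientation: [-0.001, 0.766, 0.643, -0.0]
wrist_force: [0.2, -0.3, 0.4]
finger_gap: 0.0853
```

```bash
python3 -c "
from h import *;from g import *
rep(list(tow(-.0975,-.375))+[.0126],-9.95)
im=cams.read_camera('top')[:,:,::-1];cv2.imwrite('pics/t5.png',cv2.resize(im[130:330,150:400],None,fx=3,fy=3))
"
```

```text
t 12.2 p [ 0.5573 -0.2129  0.1912] F [ 0.2 -0.3  0.4] gap 0.0853
jaw deg -9.95 toolz [-0.002  0.001 -1.   ] j [-0.5   0.38 -0.01  1.19  0.    1.25]
shift cm [-0.02  0.23 17.86]
turn z deg 0.001917234208519858
```

View pics/t5.png

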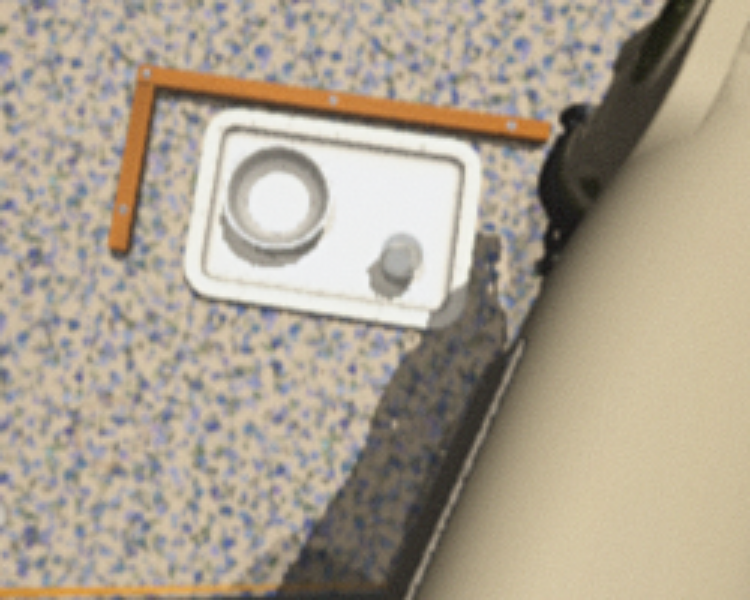

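```bash
python3 -c "
from h import *;from g import *
im=cams.read_camera('top')[:,:,::-1].copy()
w,s,a=tray('top',im);print(w,s,np.degrees(a-th),tost(w))
"
```

```text
[ 0.58390781 -0.03546182] [286.66864014 191.48039246] -0.022054122543820644 (np.float64(-0.10394739838877774), np.float64(-0.19563576463981253))
```

Emit:
play_rows(
  series="100 0 0 2 0 0 0;100 0 0 4 0 0 0;100 0 0 4 0 0 0;100 0 0 3 0 0 0;100 0 0 2.5 0 0 0;100 0 0 1.5 0 0 0;100 0 0 0.8 0 0 0;100 0 0 0 0 0 0;100 0.5 0 0 0 0 0;100 0.5 0 0 0 0 0;100 0.5 0 0 0 0 0;100 0.3 0 0 0 0 0",
)

```text
clock: 13.8
tcp_pos: [0.5613, -0.195, 0.0145]
orientation: [0.0, 0.766, 0.643, 0.0]
wrist_force: [0.2, -0.9, -0.7]
finger_gap: 0.0854
```

Emit:
play_rows(
  series="100 0.25 0 0 0 0 0;100 0.25 0 0 0 0 0;100 0.25 0 0 0 0 0;100 0.3 0 0 0 0 0;100 0.3 0 0 0 0 0;100 0.3 0 0 0 0 0;100 0.3 0 0 0 0 0;100 0.3 0 0 0 0 0;100 0.3 0 0 0 0 0;100 0.3 0 0 0 0 0;100 0 0 0 0 0 0",
)

```text
clock: 15.18
tcp_pos: [0.5662, -0.1669, 0.0143]
orientation: [-0.0, 0.766, 0.643, 0.0]
wrist_force: [0.1, -0.3, -0.3]
finger_gap: 0.085
```

```bash
cat > look.py <<'E'
import sys
from h import *;from g import *
n=sys.argv[1]
rep();print(tost(pose()[1]))
im=cams.read_camera('top')[:,:,::-1].copy();cv2.imwrite(f'pics/t{n}.png',cv2.resize(im[130:330,150:400],None,fx=3,fy=3))
w,s,a=tray('top',im);print(w,s,np.degrees(a-th),tost(w))
im=cams.read_camera('scene')[:,:,::-1];cv2.imwrite(f'pics/s{n}.png',cv2.resize(im[130:330,150:400],None,fx=3,fy=3))
E
python3 look.py 6
```

```text
t 15.175 p [ 0.5662 -0.1669  0.0143] F [ 0.1 -0.3 -0.3] gap 0.085
jaw deg -10.01 toolz [ 0.     0.001 -1.   ] j [-0.42  0.51 -0.27  0.79  0.    1.32]
(np.float64(-0.09868021739706088), np.float64(-0.3282066394602265))
[ 0.58661359 -0.0200545 ] [280.2484436  191.60198975] -0.14750438407528993 (np.float64(-0.10394452676895187), np.float64(-0.1799926610850581))
```

View pics/t6.png

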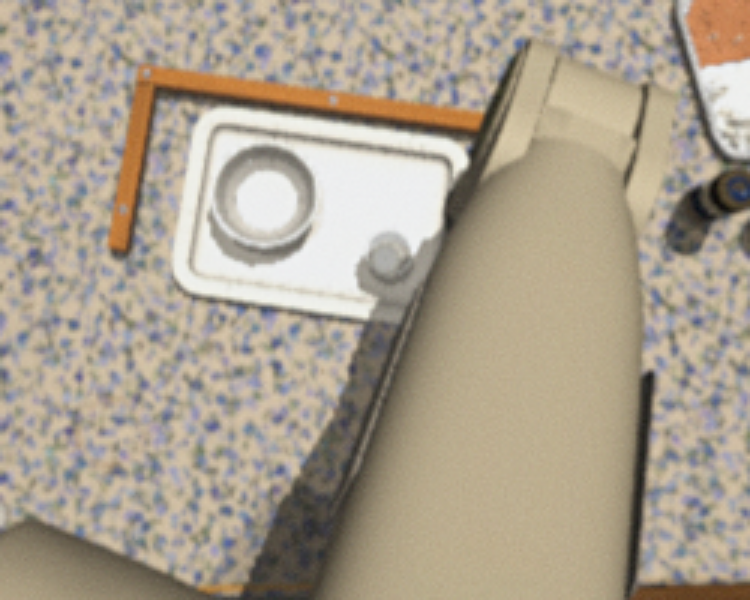

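View pics/s6.png

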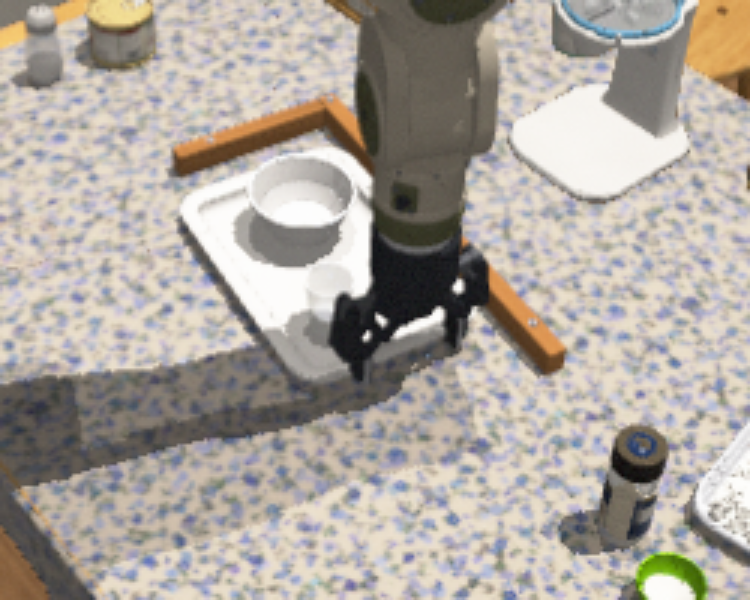

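Emit:
play_rows(
  series="100 0.2 0 0 0 0 0;100 0.3 0 0 0 0 0;100 0.3 0 0 0 0 0;100 0.3 0 0 0 0 0;100 0.3 0 0 0 0 0;100 0.3 0 0 0 0 0;100 0.3 0 0 0 0 0;100 0.3 0 0 0 0 0;100 0.3 0 0 0 0 0;100 0.3 0 0 0 0 0;100 0.3 0 0 0 0 0;100 0.2 0 0 0 0 0",
)

```text
clock: 16.77
tcp_pos: [0.5721, -0.1338, 0.0143]
orientation: [-0.0, 0.766, 0.643, 0.0]
wrist_force: [-0.2, -1.9, 0.3]
finger_gap: 0.0854
```

```bash
python3 look.py 7
```

```text
t 16.775 p [ 0.5721 -0.1338  0.0143] F [-0.2 -1.9  0.3] gap 0.0854
jaw deg -10.03 toolz [ 0.  0. -1.] j [-0.37  0.51 -0.27  0.79  0.    1.38]
(np.float64(-0.09860857395200667), np.float64(-0.29449536618076405))
[0.593849  0.0206443] [262.93719482 191.2217865 ] -0.0579812460287472 (np.float64(-0.10385023673593569), np.float64(-0.1386558109782199))
```

View pics/t7.png

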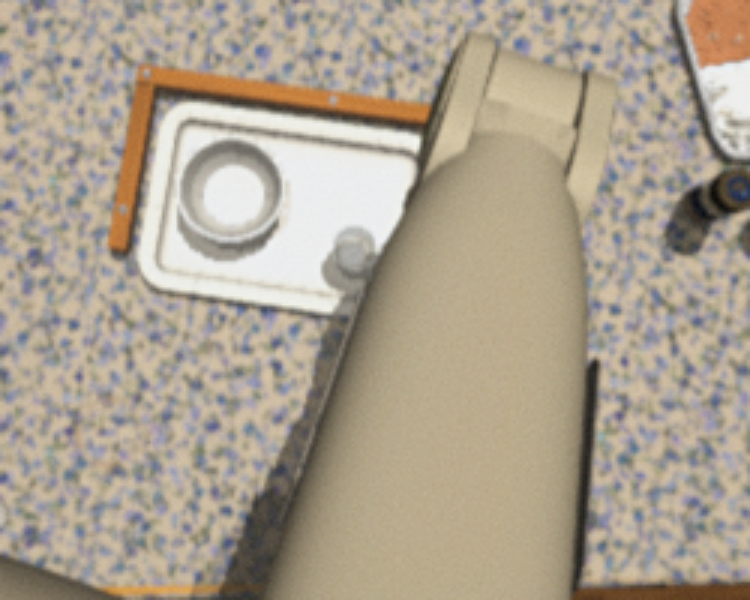

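Occlusion shortens the mask by about 20 mm, so roughly 8 mm is left to the short batten. I push on in small steps and watch the force.

Emit:
play_rows(
  series="100 0.2 0 0 0 0 0;100 0.2 0 0 0 0 0;100 0.2 0 0 0 0 0;100 0.1 0 0 0 0 0;100 0 0 0 0 0 0",
)

```text
clock: 17.5
tcp_pos: [0.5733, -0.1268, 0.0143]
orientation: [-0.0, 0.766, 0.643, 0.0]
wrist_force: [-0.8, -0.7, 0.8]
finger_gap: 0.0851
```

Emit:
play_rows(
  series="100 0.1 0 0 0 0 0;100 0.1 0 0 0 0 0;100 0 0 0 0 0 0",
)

```text
clock: 17.88
tcp_pos: [0.5736, -0.125, 0.0143]
orientation: [-0.0, 0.766, 0.643, 0.0]
wrist_force: [0.1, -1.9, -0.1]
finger_gap: 0.0854
```

Emit:
play_rows(
  series="100 0.1 0 0 0 0 0;100 0.1 0 0 0 0 0;100 0 0 0 0 0 0",
)

```text
clock: 18.25
tcp_pos: [0.574, -0.123, 0.0143]
orientation: [-0.0, 0.766, 0.643, 0.0]
wrist_force: [-1.3, -1.6, 0.5]
finger_gap: 0.0855
```

```bash
python3 look.py 8
```

```text
t 18.25 p [ 0.574  -0.123   0.0143] F [-1.3 -1.6  0.5] gap 0.0855
jaw deg -10.03 toolz [ 0.  0. -1.] j [-0.35  0.51 -0.28  0.79  0.    1.4 ]
(np.float64(-0.09862095541665969), np.float64(-0.28353293117385303))
[0.5958688  0.03237064] [256.41207886 191.17393494] 0.0841915233750214 (np.float64(-0.10388698889837186), np.float64(-0.12675685449834936))
```

View pics/t8.png

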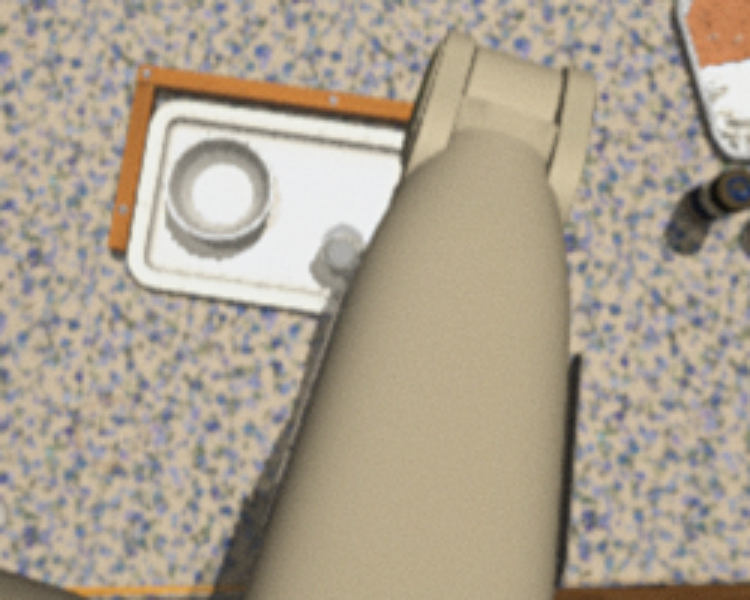

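View pics/s8.png

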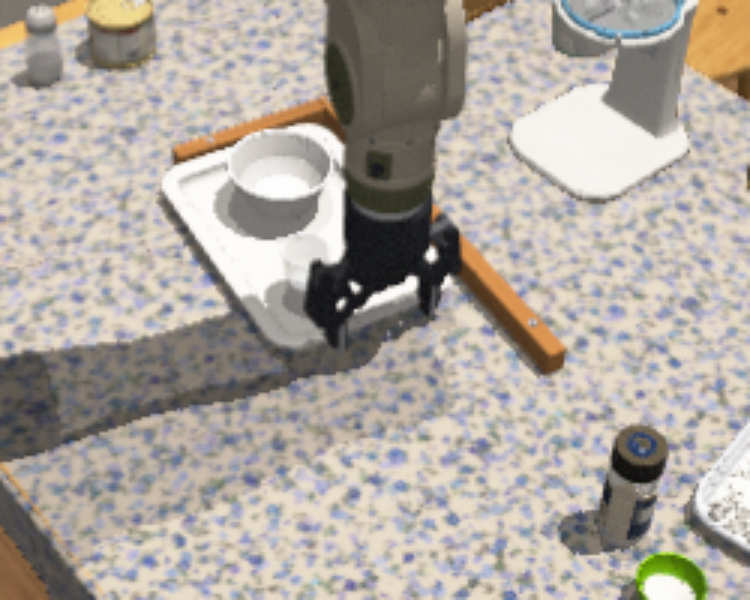

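Emit:
play_rows(
  series="100 0.1 0 0 0 0 0;100 0 0 0 0 0 0",
)

```text
clock: 18.6
tcp_pos: [0.5741, -0.1223, 0.0143]
orientation: [0.0, 0.766, 0.643, -0.0]
wrist_force: [-1.0, -2.8, 1.0]
finger_gap: 0.0855
```

Emit:
play_rows(
  series="100 0.1 0 0 0 0 0;100 0 0 0 0 0 0",
)

```text
clock: 18.85
tcp_pos: [0.574, -0.1222, 0.0143]
orientation: [0.001, 0.766, 0.642, -0.001]
wrist_force: [-2.6, -6.2, -0.1]
finger_gap: 0.0853
```

Emit:
play_rows(
  series="100 0.1 0 0 0 0 0;100 0 0 0 0 0 0",
)

```text
clock: 19.1
tcp_pos: [0.5739, -0.1221, 0.0144]
orientation: [0.001, 0.767, 0.642, -0.002]
wrist_force: [-3.6, -9.0, 0.3]
finger_gap: 0.0854
```

Emit:
play_rows(
  series="100 -0.3 0 0 0 0 0;100 -0.7 0 0 0 0 0;100 -1.5 0 0 0 0 0;100 -1.5 0 0 0 0 0;100 -0.5 0 -2 0 0 0;100 0 0 -4 0 0 0;100 0 0 -4 0 0 0;100 0 0 -4 0 0 0;100 0 0 -3 0 0 -10;100 0 0 -1 0 0 -10;100 0 0 0 0 0 -10;100 0 0 0 0 0 -10",
)

```text
clock: 20.6
tcp_pos: [0.5666, -0.1655, 0.1946]
orientation: [0.0, 0.498, 0.867, 0.0]
wrist_force: [0.1, -0.9, -0.7]
finger_gap: 0.0856
```

Emit:
play_rows(
  series="100 0 0 0 0 0 -10;100 0 0 0 0 0 -10;100 0 0 0 0 0 -10;100 0 0 0 0 0 -10;100 0 0 0 0 0 -10;100 0 0 0 0 0 0;100 0 0 0 0 0 0",
)

```text
clock: 21.48
tcp_pos: [0.5665, -0.165, 0.1942]
orientation: [-0.0, 0.089, 0.996, 0.0]
wrist_force: [0.6, 0.8, 0.6]
finger_gap: 0.0855
```

```bash
python3 look.py 9;  python3 -c "
from h import *;from g import *
rep(list(tow(-.24,-.145))+[.17],80.05)"
```

```text
t 21.475 p [ 0.5665 -0.165   0.1942] F [0.6 0.8 0.6] gap 0.0855
jaw deg 79.77 toolz [ 0.  0. -1.] j [-0.42  0.36 -0.02  1.19  0.   -0.24]
(np.float64(-0.09870423919938934), np.float64(-0.3262076947829034))
[0.59404459 0.0227484 ] [276.78213501 191.32717896] -0.22551451005774154 (np.float64(-0.10402115534993905), np.float64(-0.13654956814693006))
t 21.575 p [ 0.5666 -0.1648  0.1943] F [ 0.2  1.4 -0. ] gap 0.0856
jaw deg 79.85 toolz [ 0.  0. -1.] j [-0.42  0.36 -0.02  1.19  0.   -0.24]
shift cm [14.2  18.05  2.43]
turn z deg -0.20039126132141405
```

View pics/t9.png

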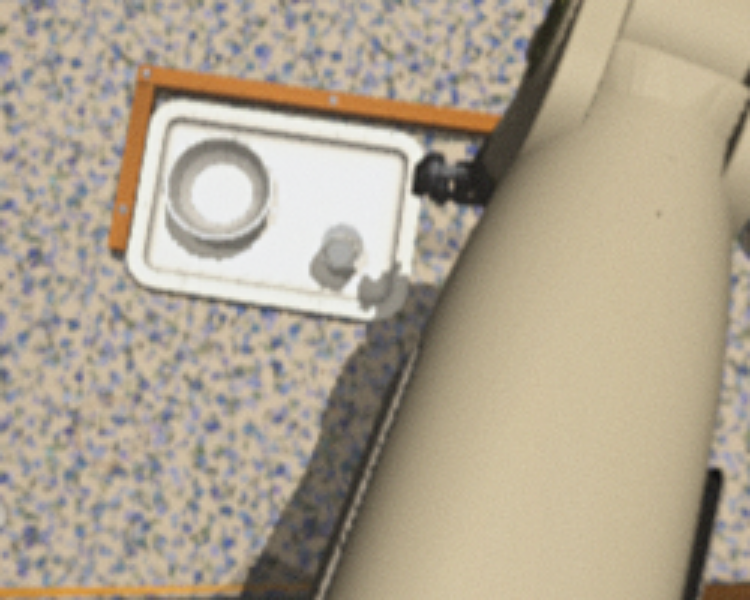

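Emit:
play_rows(
  series="100 1.5 2 0 0 0 0;100 3.1 4 0 0 0 0;100 3.1 4 0 0 0 0;100 3.1 4 0 0 0 0;100 3.4 4 0 0 0 0;100 0 0 2 0 0 0;100 0 0 4 0 0 0;100 0 0 4 0 0 0;100 0 0 3 0 0 0;100 0 0 2.5 0 0 0;100 0 0 1.5 0 0 0;100 0 0 0.7 0 0 0",
)

```text
clock: 23.08
tcp_pos: [0.4577, 0.0375, 0.0166]
orientation: [-0.001, 0.088, 0.996, 0.0]
wrist_force: [0.5, 0.2, 0.3]
finger_gap: 0.0855
```

```bash
python3 look.py 10;  python3 -c "
from h import *;from g import *
rep(list(tow(-.24,-.145))+[.013],80.05)"
```

```text
t 23.075 p [0.4577 0.0375 0.0166] F [0.5 0.2 0.3] gap 0.0855
jaw deg 79.91 toolz [-0.001  0.    -1.   ] j [-0.09  0.31 -0.6   0.66  0.    0.08]
(np.float64(-0.24086570044486727), np.float64(-0.14553932986168258))
[0.59371402 0.02019235] [281.93060303 190.87290955] -0.2255086125778695 (np.float64(-0.10390509388181468), np.float64(-0.13912428612126693))
t 23.175 p [0.4579 0.0375 0.0169] F [0.5 1.6 0.1] gap 0.0854
jaw deg 79.94 toolz [-0.001  0.    -1.   ] j [-0.09  0.31 -0.6   0.66  0.    0.08]
shift cm [-0.07  0.05  0.39]
turn z deg -0.11469025313510883
```

View pics/s10.png

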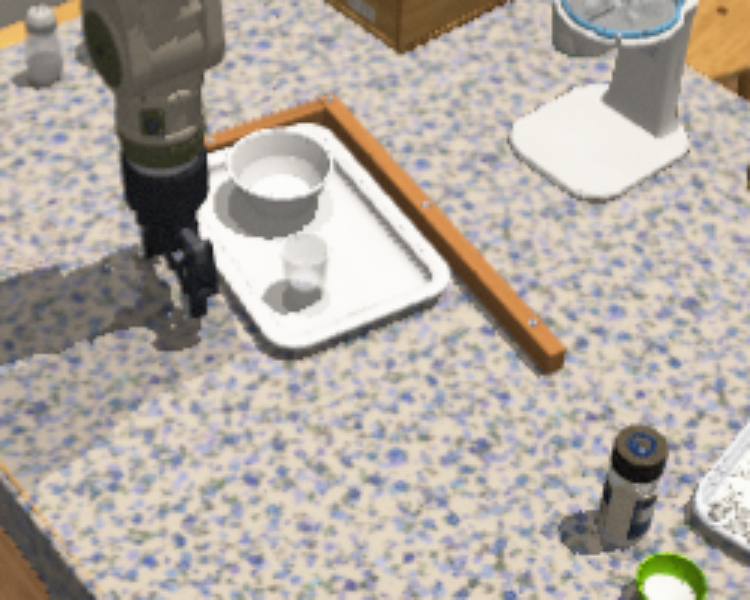

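Emit:
play_rows(
  series="100 -0.4 0 0.2 0 0 0;100 -0.5 0 0 0 0 0;100 -0.5 0 0 0 0 0;100 -0.5 0 0 0 0 0;100 -0.4 0 0 0 0 0;100 -0.3 0 0 0 0 0;100 -0.3 0 0 0 0 0;100 -0.3 0 0 0 0 0;100 -0.3 0 0 0 0 0;100 -0.2 0 0 0 0 0;100 -0.2 0 0 0 0 0;100 0 0 0 0 0 0",
)

```text
clock: 24.68
tcp_pos: [0.496, 0.0307, 0.015]
orientation: [-0.001, 0.087, 0.996, -0.0]
wrist_force: [-3.1, -0.6, -0.6]
finger_gap: 0.0855
```

Emit:
play_rows(
  series="100 -0.2 0 0 0 0 0;100 -0.1 0 0 0 0 0;100 -0.1 0 0 0 0 0;100 0 0 0 0 0 0",
)

```text
clock: 25.18
tcp_pos: [0.5008, 0.0301, 0.0153]
orientation: [0.0, 0.087, 0.996, 0.0]
wrist_force: [-1.7, 0.2, -0.8]
finger_gap: 0.0854
```

```bash
python3 look.py 11
```

```text
t 25.175 p [0.5008 0.0301 0.0153] F [-1.7  0.2 -0.8] gap 0.0854
jaw deg 79.97 toolz [ 0.  0. -1.] j [-0.1   0.38 -0.5   0.7   0.    0.07]
(np.float64(-0.19711149973337397), np.float64(-0.14546108892986756))
[0.60051915 0.01890729] [281.54626465 189.92420959] -0.17466936274675104 (np.float64(-0.0969802757537214), np.float64(-0.139214172451403))
```

View pics/t11.png

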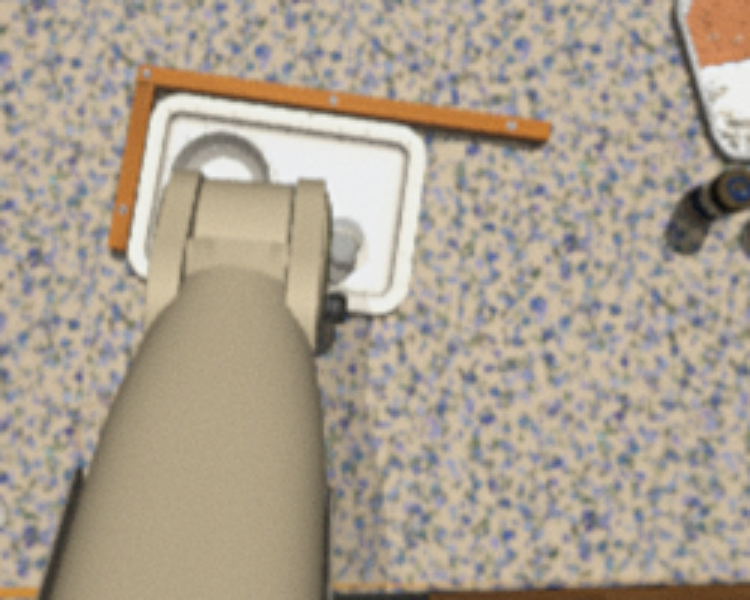

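Close; small steps until the force rises.

Emit:
play_rows(
  series="100 -0.1 0 0 0 0 0;100 -0.1 0 0 0 0 0;100 0 0 0 0 0 0",
)

```text
clock: 25.65
tcp_pos: [0.5027, 0.0297, 0.0154]
orientation: [0.0, 0.087, 0.996, 0.0]
wrist_force: [-1.4, 0.4, 0.8]
finger_gap: 0.0854
```

Emit:
play_rows(
  series="100 -0.1 0 0 0 0 0;100 0 0 0 0 0 0",
)

```text
clock: 25.9
tcp_pos: [0.5036, 0.0295, 0.0153]
orientation: [0.0, 0.087, 0.996, 0.0]
wrist_force: [-2.3, 0.6, 1.4]
finger_gap: 0.0851
```

Emit:
play_rows(
  series="100 -0.1 0 0 0 0 0;100 0 0 0 0 0 0",
)

```text
clock: 26.15
tcp_pos: [0.5047, 0.0294, 0.0153]
orientation: [0.0, 0.087, 0.996, 0.0]
wrist_force: [-1.8, 0.3, 1.6]
finger_gap: 0.0854
```

Emit:
play_rows(
  series="100 -0.1 0 0 0 0 0;100 0 0 0 0 0 0",
)

```text
clock: 26.4
tcp_pos: [0.5051, 0.0292, 0.0152]
orientation: [-0.0, 0.087, 0.996, 0.0]
wrist_force: [-4.1, 0.1, 3.3]
finger_gap: 0.0853
```

Emit:
play_rows(
  series="100 -0.1 0 0 0 0 0;100 0 0 0 0 0 0",
)

```text
clock: 26.65
tcp_pos: [0.5051, 0.0292, 0.0151]
orientation: [-0.001, 0.087, 0.996, 0.0]
wrist_force: [-6.1, 0.0, 5.1]
finger_gap: 0.0855
```

```bash
python3 look.py 12
```

```text
t 26.65 p [0.5051 0.0292 0.0151] F [-6.1  0.   5.1] gap 0.0855
jaw deg 79.98 toolz [-0.002  0.    -1.   ] j [-0.1   0.38 -0.49  0.7   0.    0.07]
(np.float64(-0.19269076240995978), np.float64(-0.14558469169418328))
[0.60553575 0.01803915] [282.33215332 189.19996643] -0.6847601878597525 (np.float64(-0.09188912565280893), np.float64(-0.1392024362392488))
```

View pics/s12.png

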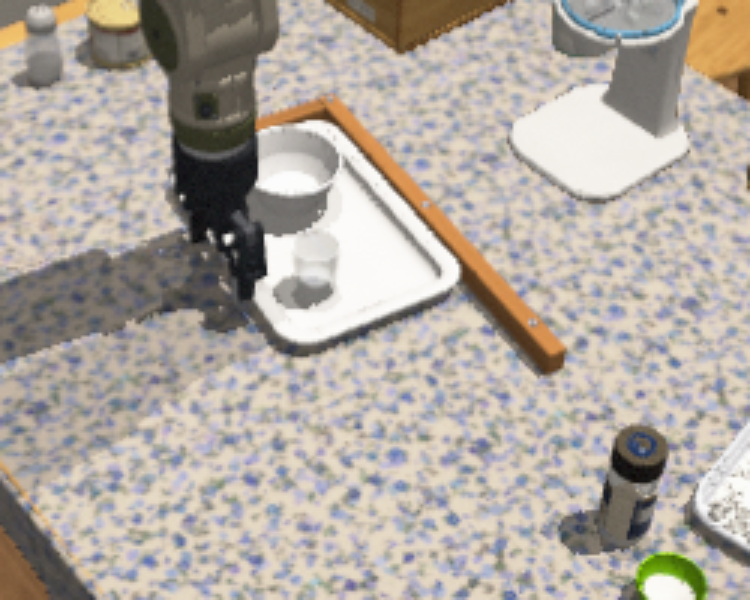

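Emit:
play_rows(
  series="100 0.2 0 0 0 0 0;100 0.5 0 0 0 0 0;100 1.5 0 0 0 0 0;100 2 0 0 0 0 0;100 1 0 -2 0 0 0;100 0 0 -4 0 0 0;100 0 0 -4 0 0 0;100 0 0 -4 0 0 0;100 0 4 -2 0 0 0;100 0 5 0 0 0 0;100 0 5 0 0 0 0;100 0 5 0 0 0 0",
)

```text
clock: 28.25
tcp_pos: [0.4878, 0.2266, 0.1755]
orientation: [0.0, 0.088, 0.996, 0.0]
wrist_force: [1.3, 0.8, -0.7]
finger_gap: 0.0855
```

Emit:
play_rows(
  series="100 0 5 0 0 0 0;100 0 4 0 0 0 0;100 0 2 0 0 0 0;100 0 0 0 0 0 0",
)

```text
clock: 28.75
tcp_pos: [0.5068, 0.3346, 0.1748]
orientation: [-0.0, 0.086, 0.996, -0.0]
wrist_force: [-0.7, -1.0, 0.5]
finger_gap: 0.0855
```

```bash
python3 look.py 13; python3 -c "
from h import *
im=cv2.cvtColor(cams.read_camera('top'),cv2.COLOR_RGB2BGR)
for l in stop('top',im): print(l.round(4))"
```

```text
t 28.75 p [0.5068 0.3346 0.1748] F [-0.7 -1.   0.5] gap 0.0855
jaw deg 80.1 toolz [-0. -0. -1.] j [ 0.45  0.41 -0.01  1.16  0.    0.62]
(np.float64(-0.24386247654413623), np.float64(0.15549126468822205))
[0.60374203 0.01775429] [282.7774353  190.73672485] 0.05608150831084798 (np.float64(-0.09360664095679434), np.float64(-0.13979295181219456))Traceback (most recent call last):
  File "<string>", line 4, in <module>
    for l in stop('top',im): print(l.round(4))
             ~~~~^^^^^^^^^^
  File "h.py", line 27, in stop
    lo=np.array([(x,np.nonzero(m[:,x])[0].max()+.5) for x in range(160,500)]);up=np.array([(x,np.nonzero(m[:,x])[0].min()-.5) for x in range(160,500)])
                    ~~~~~~~~~~~~~~~~~~~~~~~~~^^
    return umr_maximum(a, axis, None, out, keepdims, initial, where)
ValueError: zero-size array to reduction operation maximum which has no identity
```

View pics/t13.png

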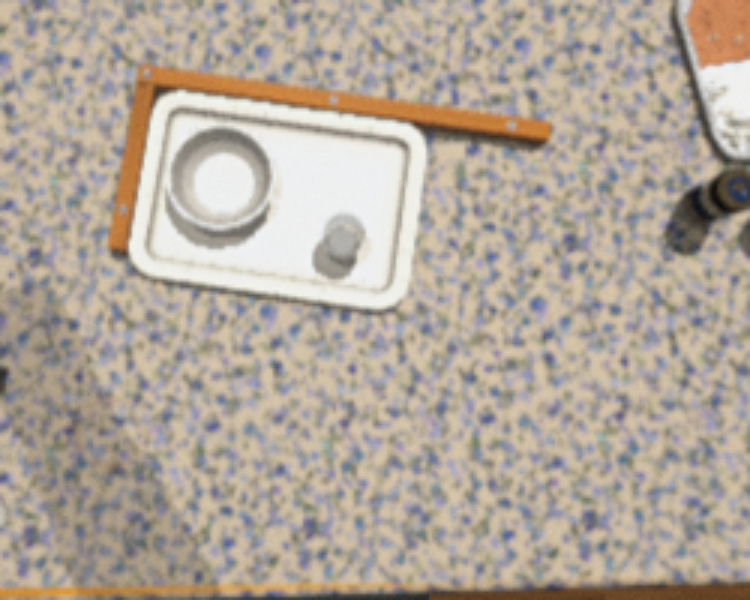

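View pics/s13.png

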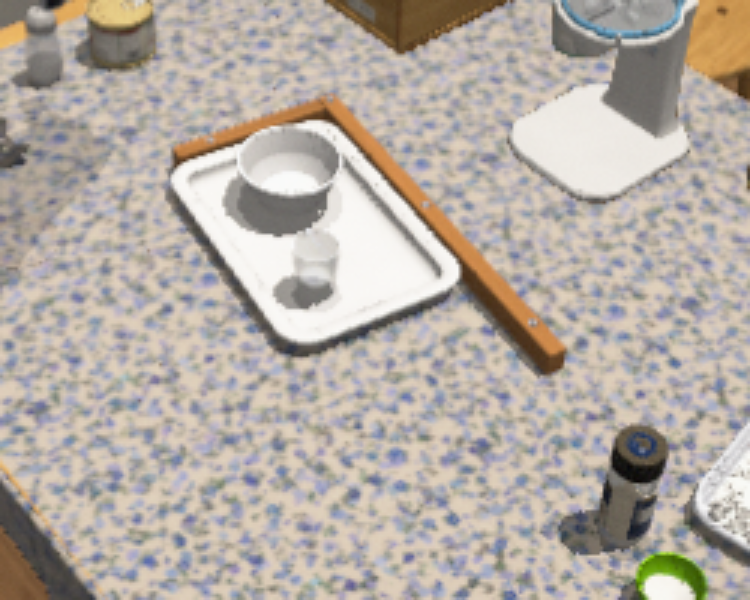

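```bash
python3 -c "
from workcell import workorder,get_state
print(get_state()['wrist_force']);print(workorder.hand_in())"
```

```text
[ 0.11821512  0.18149518 -0.57340667]
the job is handed in; nothing more can be done
None
```

I pushed the tray home with the open fingers, first forward while turning it about 16°. I then pushed its end to the short batten until the wrist force rose to about 9 N, and its long side to the long batten until the force was about 6 N. The arm then withdrew, and I handed the job in at about 29 s of the 64 s allowed.

- **Tray pose:** the last top view put the tray centre at (-93.6, -139.8) mm in the stop frame, with the target at (-95, -140). The tray was square to the battens within 0.1°.
- **Loads and bystanders:** both views showed the bowl and the glass upright on the tray's floor. The spice jar, tin and shaker in view were where they started; the jam jar was outside the last pictures, and the arm kept well clear of it.
- **Robot:** it was clear of everything, and wrist force read near zero.
- **Checks that failed or disagreed:**
  - A final re-measurement of the battens failed because the tray now lies against them, so the pose above uses the stop position from the first picture.
  - Tray measurements taken with the arm partly hiding it were short in length, so I relied on contact force for those steps.
  - The fingers met the tray only about 4–5 mm ahead of the TCP instead of the 11 mm I assumed. The first push therefore stopped about 8 mm short, and the last push closed that gap.

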